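# Test the spring of the long call key on the ward desk

### The job

Two call keys stand on the reception desk, each a spring-steel leaf clamped at one end with a round press pad on its free tip. The one with the long leaf is said to have gone slack: press its pad straight down until the leaf meets its stop, hold it there for about a second to feel how stiff the spring is, without leaning on it harder than about 40 N, then let it come back up. Do not press the key with the short leaf.

Things in the scene. Friction and masses are not known exactly. Their poses are not given: they have to be found in the camera images.
- long_pad (a point): The pad to press: round, black, 30 mm across, 8 mm thick, on the long leaf's free tip. Origin: centre of its top face, about 66 mm above the desk at rest; z is the face's normal (within 6 degrees of up), x points along the leaf to its clamp, away from the robot (up to 30 degrees either way). The steel leaf is 20 mm wide and 120 mm long from pad centre to a clamp block 58 mm high.
- long_leaf (a joint): Bend of the long leaf in rad: 0 at rest, 0.17 on its stop (rubber-topped post under the pad). The pad sinks 20 mm to get there, its top then about 46 mm above the desk. The push grows evenly from about 0.5 N to 6 N at the stop, then sharply; the leaf springs back when let go. Key on a pale wooden plinth, 185 x 64 x 16 mm, fixed to the desk.
- short_pad (a point): The pad to leave alone: the same pad on a like key, also fixed to the desk, but its leaf is only 60 mm long from pad centre to clamp and its plinth 125 mm. Origin: centre of the pad's top face, about 61 mm above the desk. Either key may stand on the left, the other on the right.
- short_leaf (a joint): Bend of the short leaf in rad: 0 at rest, 0.22 on its stop.

How it is judged:
By the outcome, as a careful person would: the job done as asked, in the order asked, and still so for the second after the job is handed in, with the robot touching nothing.
It also fails if it takes over 30 s, if anything falls off the work surface, if the arm or the gripper's body presses on something with over 40 N, if the wrist force passes 120 N, or if a joint passes its speed limit or range.

### The arm

A 6-joint arm with a two-finger parallel gripper is mounted at the origin on the work surface. World frame = base frame: x ahead of the robot, y to its left, z up, the work surface at z = 0. Lengths are in m, angles in rad, forces in N, time in s.
With the tool pointing down it reaches from about 0.275 to 0.75 m from the base axis. Payload 10.2 kg.
Tool frame: the origin (TCP) lies midway between the tips of the shut fingers; the grasp point (between the pads) lies 19 mm behind it (env.hold_point_z is the distance from the TCP to the grasp point, in m); x points along the fingers, z is the direction in which the jaws open and shut, and the axes are right-handed (so a half turn about x gives the same grasp; the last joint's range is limited). The gripper opens to 85 mm and grips with 20 to 120 N. Pads are 22 mm wide; open, the fingers measure 114 mm over their backs; the gripper's body (76 mm by 85 mm) begins 54 mm behind the grasp point. The pads swing forward as they close: fully open they stand 13 mm farther back than shut.
Start: joints at [-1.357, 0.313, 1.498, -0, 1.331, -0.223], TCP at [0.222, -0.476, 0.231] pointing down, gripper open.
Joint ranges: [-2.94, 2.94], [-0.97, 2.17], [0.19, 2.56], [-1.23, 4.37], [0.02, 3.11], [-2.88, 2.88]. Speed limits (rad/s): [2.39, 2.39, 3.01, 3.14, 3.14, 3.14].

### API

Orientations are given as a unit quaternion [x, y, z, w].
In Python, from bench import env, kinematics, monitor, eyes, job gives the robot as it stands. The module is installed in compiled form; this text tells all that it offers. Calls block until the motion is done:
- env.reach(position, orientation): joint-space move of the TCP to a pose.
- env.movel(position, velocity=0.15, frame=None, guard=None): straight line of the TCP; frame=None keeps the orientation; velocity is the mean speed in m/s. With guard (N) it stops when the force on the tool has changed by that much, and returns True; else False.
- env.set_joints(angles): joint-space move.
- env.release() and env.close_gripper(effort=None): open the fingers fully, or close them until they stop; effort is the grip in N (None keeps the last).
- env.hold(seconds).
- kinematics.ik(position, orientation): joint angles nearest the present ones, or None.
- monitor.sense(): the state.
- eyes.grab_frame(name): name is "scene" or "top"; returns a dict with "frame" (384x512x3 uint8, red, green, blue), "mtx" (3x3 intrinsics, pixels), "k1" (the pictures are not rectified: a ray, as slopes to the right and down, at radius r is drawn at 1 + k1 r^2 times it, then the intrinsics apply), "view" (4x4, takes a point from world to camera coordinates). Camera axes: x right, y down, z forward; pixel columns grow to the right and rows downward; lengths in m; the calibration is good to about 2 mm. A picture is of the moment at which its call begins. There is no depth.
A pose or a line that the arm cannot do raises env.MotionError and nothing moves.
- job.hand_in(): hands the job in, once; it reports no verdict.
The state is a dict: "clock": time; "joints": joint angles; "qvel": joint speeds; "joint_efforts": joint torques, N m; "position": TCP position; "ee_rot": TCP orientation; "contact_force": force on the tool from outside, world axes, zero at the start; "ft_torque": the same for the moment, N m; "finger_gap": opening from 0.0 (shut) to 1.0 (fully open).
Only numpy, scipy, OpenCV 4.12 (cv2) and the standard library are available. Lean on these libraries where they do the work, as an engineer would, in place of code of your own. Each camera call takes 0.05 s, during which the arm holds its last target.

## Working session

There is one attempt and no reset: what is moved stays moved. The work goes in short steps, each a Python script; the robot and the scene stay as the last script left them, time stands still between calls to the robot, and variables do not carry over. Pictures are saved under pics/ and viewed, and the job is handed in when it is done.

```bash
mkdir -p pics
python3 - <<'E'
from bench import env, kinematics, monitor, eyes, job
import cv2, numpy as np, pickle
d={}
for n in("scene","top"):
    f=eyes.grab_frame(n); d[n]=f
    cv2.imwrite(f"pics/{n}0.png",cv2.cvtColor(f["frame"],cv2.COLOR_RGB2BGR))
    print(n,f["mtx"],f["k1"],f["view"])
pickle.dump(d,open("f0.pkl","wb"))
s=monitor.sense();print(s)
E
```

```text
scene [[422.34844281   0.         261.76207674]
 [  0.         422.34844281 179.5879879 ]
 [  0.           0.           1.        ]] -0.09564643849639358 [[ 0.88489473  0.46520823 -0.02329447 -0.51800665]
 [ 0.2472058  -0.51143211 -0.82299848 -0.05461761]
 [-0.3947792   0.72250848 -0.56756574  1.03936266]
 [ 0.          0.          0.          1.        ]]
top [[462.67143126   0.         261.1734244 ]
 [  0.         462.67143126 191.62461743]
 [  0.           0.           1.        ]] -0.11936233945276496 [[ 0.0130433  -0.99950108  0.02876556 -0.02844141]
 [-0.99730281 -0.01508189 -0.07183069  0.56573305]
 [ 0.07222869 -0.02775106 -0.99700195  0.96559484]
 [ 0.          0.          0.          1.        ]]
{'clock': 0.1, 'joints': array([-1.35741632e+00,  3.13374014e-01,  1.49836237e+00,  7.50880846e-06,
        1.33098187e+00, -2.23391907e-01]), 'qvel': array([ 0.000182  , -0.00063322, -0.0020314 ,  0.00014384, -0.00110062,
        0.00134148]), 'joint_efforts': array([ 3.15202342e-03, -4.12901223e+01, -2.60139084e+01, -2.14094939e-04,
        3.03735134e-03,  2.25275308e-06]), 'position': array([ 0.22202922, -0.47549009,  0.23080208]), 'ee_rot': array([ 0.3800822 ,  0.59672903, -0.37951296,  0.59617271]), 'contact_force': array([ 0.32394269, -0.27868453,  0.23964262]), 'ft_torque': array([-0.00444845, -0.06475988,  0.05370415]), 'finger_gap': 0.9986635333893907}
```

View pics/scene0.png

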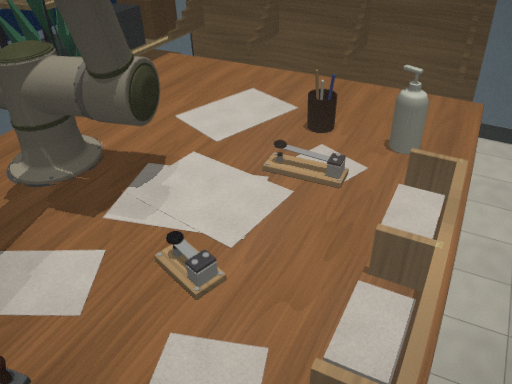

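View pics/top0.png

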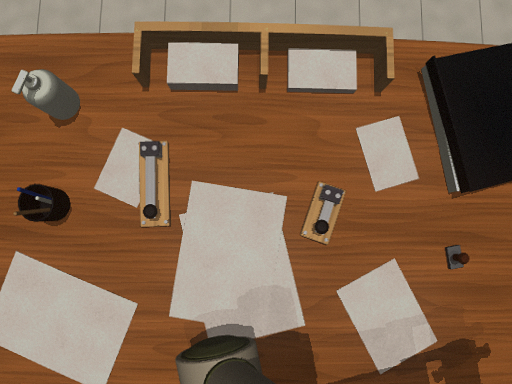

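The scene view shows the long key at the upper middle, with its pad near (280,145), and the short key at (175,238). In the top view the long pad is near (151,211) and the short one near (321,227). The long key is therefore on the robot's left. Next I'll measure the pads.

```bash
cat > h.py <<'E'
import cv2, numpy as np
def ray(f,uv):
    K=f["mtx"];k=f["k1"]
    p=cv2.undistortPoints(np.array([[uv]],float),K,np.array([k,0,0,0,0.]))[0,0]
    R=f["view"][:3,:3];t=f["view"][:3,3]
    d=R.T@np.array([p[0],p[1],1.]);return -R.T@t,d/np.linalg.norm(d)
def plane(f,uv,z):
    c,d=ray(f,uv);return c+d*(z-c[2])/d[2]
def tri(a,ua,b,ub):
    c1,d1=ray(a,ua);c2,d2=ray(b,ub)
    s=np.linalg.lstsq(np.c_[d1,-d2],c2-c1,rcond=None)[0]
    p,q=c1+s[0]*d1,c2+s[1]*d2
    return (p+q)/2,np.linalg.norm(p-q)
E
python3 - <<'E'
import pickle,cv2,numpy as np
from h import *
d=pickle.load(open("f0.pkl","rb"))
def blob(n,x,y,r,th=38):
    g=d[n]["frame"].max(2)[y-r:y+r,x-r:x+r]
    m=(g<th).astype(np.uint8)
    k,l,s,c=cv2.connectedComponentsWithStats(m)
    for i in range(1,k):
        if s[i,4]>15:print(n,s[i],c[i]+[x-r,y-r], 'bbox0',s[i,0]+x-r,s[i,1]+y-r)
for th in(38,55):
    blob("top",151,211,14,th);blob("top",321,227,14,th);blob("scene",280,145,14,th);blob("scene",175,238,14,th)
a=[cv2.resize(cv2.cvtColor(d[n]["frame"][y-50:y+50,x-50:x+50],cv2.COLOR_RGB2BGR),(400,400),interpolation=0) for n,x,y in(("top",152,185),("scene",305,160))]
cv2.imwrite("pics/crop0.png",np.hstack(a))
E
```

```text
top [ 6  8 14 13 79] [150.16455696 210.94936709] bbox0 143 205
top [ 8  7 13 14 85] [321.21176471 226.65882353] bbox0 315 220
scene [  6   7  16  13 161] [174.33540373 237.14285714] bbox0 167 231
top [  6   7  14  15 153] [149.81699346 210.88888889] bbox0 143 204
top [  8   7  14  14 151] [321.13907285 226.46357616] bbox0 315 220
scene [ 9 10 11  7 57] [279.9122807  143.96491228] bbox0 275 141
scene [  5   7  17  14 174] [174.33333333 237.1954023 ] bbox0 166 231
```

View pics/crop0.png

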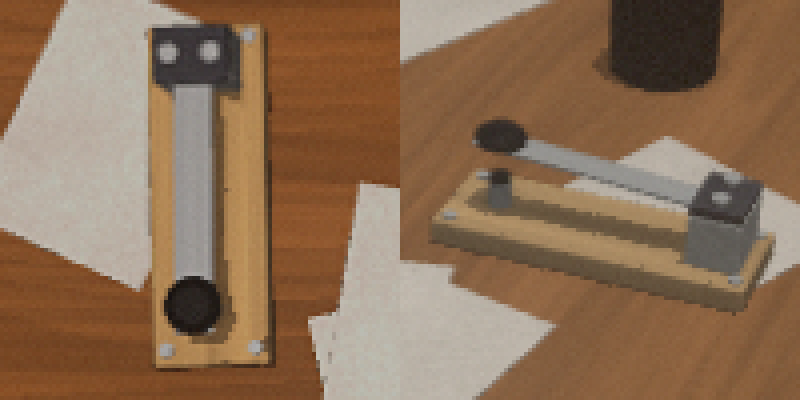

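The crop shows the long pad centred at about (150,211) in top and (280,144) in scene. The leaf meets the clamp at about (150,157) in top.

Run:
```python
import pickle,cv2,numpy as np
from h import *
d=pickle.load(open("f0.pkl","rb"));t,s=d["top"],d["scene"]
print("long",tri(t,(149.9,211),s,(280,143.8)),plane(t,(149.9,211),.065),plane(s,(280,143.8),.065))
print("short",tri(t,(321.2,226.5),s,(174.3,237.1)),plane(t,(321.2,226.5),.06))
L=plane(t,(149.9,211),.066);C=plane(t,(150.3,157),.058)
print("dir clamp",C-L,np.linalg.norm(C-L),np.degrees(np.arctan2(*(C-L)[[1,0]])))
print("padwidth",plane(t,(143,211),.066)-plane(t,(157,211),.066))
for uv in((139.8,141),(169,141),(140.8,226.5),(170,226.5)):print(plane(t,uv,.016))
```

```text
long (array([0.5217295 , 0.20857034, 0.05840662]), np.float64(0.003559061824510594)) [0.52001641 0.2062431  0.065     ] [0.52807759 0.19941846 0.065     ]
short (array([ 0.49415444, -0.14383487,  0.05315207]), np.float64(0.0018300603086752118)) [ 0.49346068 -0.14333757  0.06      ]
dir clamp [ 0.11156446  0.00435436 -0.008     ] 0.11193564353975746 2.2351182621526107
padwidth [-0.00046858  0.02860967  0.        ]
[0.67228261 0.24357931 0.016     ]
[0.67304779 0.1800082  0.016     ]
[0.48794041 0.23532964 0.016     ]
[0.48901579 0.17267772 0.016     ]
```

The plinth measures 185 x 63 mm and the pad lies on its midline, at a yaw of about 2.3°. The top view gives the pad at (0.520, 0.206). The two-view fit reads about 8 mm low, partly because the scene blob includes the pad's side, and both pads show the same offset. I'll hover above the pad with shut fingers and check there.

Run:
```python
from bench import env, kinematics, monitor, eyes, job
import cv2, numpy as np, pickle
from scipy.spatial.transform import Rotation as Ro
y=np.radians(2.3)
x=np.array([0,0,-1.]);best=None
q0=monitor.sense()["joints"]
for sg in(1,-1):
    z=sg*np.array([-np.sin(y),np.cos(y),0]);q=Ro.from_matrix(np.c_[x,np.cross(z,x),z]).as_quat()
    j=kinematics.ik([.520,.206,.16],q)
    print(sg,q,j)
    if j is not None and (best is None or abs(j-q0).max()<best[0]):best=(abs(j-q0).max(),q)
q=best[1];np.save("q.npy",q)
env.close_gripper(20)
env.reach([.520,.206,.16],q)
env.movel([.520,.206,.085],.12)
s=monitor.sense();print(s["clock"],s["position"],s["contact_force"],s["finger_gap"])
d={}
for n in("scene","top"):
    f=eyes.grab_frame(n); d[n]=f
pickle.dump(d,open("f1.pkl","wb"))
a=[cv2.resize(cv2.cvtColor(d[n]["frame"][yy-50:yy+50,xx-50:xx+50],cv2.COLOR_RGB2BGR),(400,400),interpolation=0) for n,xx,yy in(("top",152,185),("scene",305,150))]
cv2.imwrite("pics/crop1.png",np.hstack(a))
```

```text
1 [ 0.50993426 -0.48986432 -0.50993426 -0.48986432] [ 1.67726052e-01  4.50505027e-01  1.49311766e+00 -4.44089210e-16
  1.19796996e+00 -1.44321285e+00]
-1 [ 0.48986432  0.50993426 -0.48986432  0.50993426] [ 1.67726052e-01  4.50505027e-01  1.49311766e+00 -4.44089210e-16
  1.19796996e+00  1.69837981e+00]
4.2833 [0.52046183 0.20600885 0.08570415] [-1.21467127  0.01009727  0.47923902] 0.0007444483082118972
```

View pics/crop1.png

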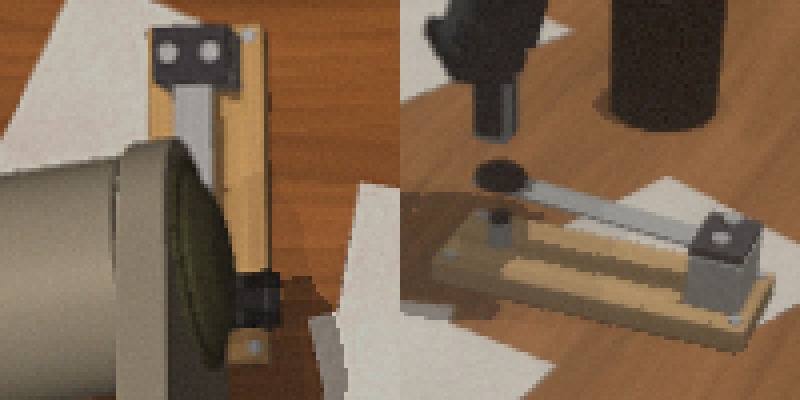

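The tip sits above the pad: its bottom edge is at about (278.5,134.5) in scene, with the pad at (280,144). I'll compare these with the projections.

Run:
```python
import pickle,cv2,numpy as np
d=pickle.load(open("f1.pkl","rb"))
def pr(f,p):
    R=f["view"][:3,:3];return cv2.projectPoints(np.array([p],float),cv2.Rodrigues(R)[0],f["view"][:3,3],f["mtx"],np.array([f["k1"],0,0,0,0.]))[0][0,0]
for p in([.5205,.206,.0857],[.520,.206,.066],[.520,.206,.062],[.530,.206,.066],[.520,.216,.066]):print(p,pr(d["scene"],p),pr(d["top"],p))
f=d["scene"]["frame"]
g=f.max(2)[136:156,268:292]
m=(g<60).astype(np.uint8);k,l,s,c=cv2.connectedComponentsWithStats(m)
for i in range(1,k):print(s[i],c[i]+[268,136])
```

```text
[0.5205, 0.206, 0.0857] [278.20741462 133.60261785] [147.8414913  210.44284016]
[0.52, 0.206, 0.066] [278.02259071 141.32069033] [149.91522681 210.99511834]
[0.52, 0.206, 0.062] [278.02614486 142.87575223] [150.32724955 211.05461319]
[0.53, 0.206, 0.066] [282.05578609 142.26966024] [150.05300739 206.06846731]
[0.52, 0.216, 0.066] [279.95757811 139.35049812] [145.02725565 210.91412071]
[ 6  4 13  8 76] [279.86842105 143.81578947]
[10 16  5  4 14] [279.71428571 153.78571429]
```

Run:
```python
import pickle,cv2,numpy as np
d=pickle.load(open("f1.pkl","rb"))["scene"]["frame"];e=pickle.load(open("f0.pkl","rb"))["top"]["frame"]
def c(f,x,y):
    a=f[y-15:y+15,x-15:x+15].astype(float)*1.8
    return cv2.resize(cv2.cvtColor(a.clip(0,255).astype(np.uint8),cv2.COLOR_RGB2BGR),(390,390),interpolation=0)
cv2.imwrite("pics/crop2.png",np.hstack([c(d,280,141),c(e,150,211)]))
```

```text
(no output)
```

View pics/crop2.png

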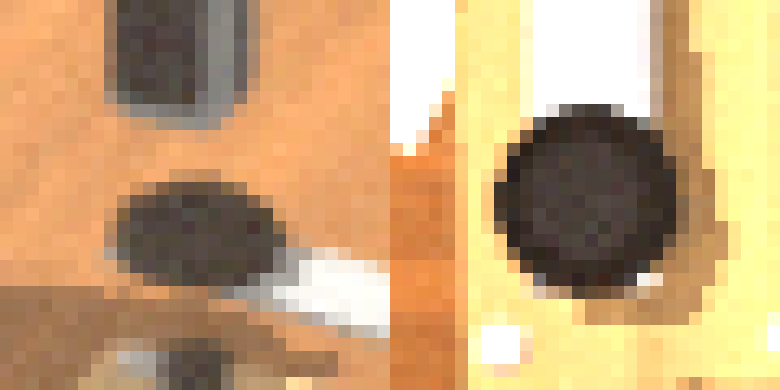

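The views agree to about 5 mm in x, with top at 0.520 and scene at about 0.525. That is well inside a 30 mm pad under a 22 mm fingertip, so I'll press at (0.521, 0.206) in guarded steps.

Run:
```python
from bench import env, monitor
def p(t):
    s=monitor.sense();print(t,round(s["clock"],2),s["position"].round(4),s["contact_force"].round(2),s["ft_torque"].round(3))
p("start")
print(env.movel([.521,.206,.070],.04,guard=6));p("a")
print(env.movel([.521,.206,.058],.03,guard=8));p("b")
print(env.movel([.521,.206,.051],.02,guard=8));p("c")
```

```text
start 4.38 [0.5205 0.2061 0.0859] [ 0.04  0.68 -0.01] [-0.007  0.023  0.023]
False
a 4.91 [0.521  0.206  0.0698] [ 0.04  0.23 -0.19] [ 0.013 -0.002 -0.001]
False
b 5.46 [0.5208 0.206  0.058 ] [-1.23  0.04  2.36] [0.047 0.271 0.013]
False
c 5.96 [0.521 0.206 0.051] [-1.9   0.32  4.44] [ 0.025  0.417 -0.075]
```

The force follows the spring: 2.4 N at 8 mm of travel and 4.4 N at 15 mm. Next I'll go on to the stop and hold there.

Run:
```python
from bench import env, monitor
def p(t):
    s=monitor.sense();print(t,round(s["clock"],2),s["position"].round(4),s["contact_force"].round(2),flush=True);return s
z=.051
while z>.040:
    z-=.001
    g=env.movel([.521,.206,z],.008,guard=8);s=p(g)
    if g or s["contact_force"][2]>12: break
```

```text
False 6.23 [0.521  0.206  0.0501] [-2.85  1.12  4.99]
False 6.51 [0.5209 0.206  0.049 ] [-2.44  0.61  5.59]
False 6.78 [0.521 0.206 0.048] [-3.95  1.59  6.22]
False 7.06 [0.521  0.206  0.0471] [-3.53 -0.03  6.05]
False 7.33 [0.521  0.206  0.0461] [-3.48 -0.53  5.79]
False 7.61 [0.521  0.206  0.0453] [-3.84  0.18  7.87]
False 7.88 [0.521  0.206  0.0446] [-4.93 -0.12 10.17]
False 8.16 [0.5211 0.2061 0.0439] [-6.39 -1.06 12.36]
```

The force rises sharply below 46 mm, so the leaf is on its stop at 12 N. I'll hold, then lift.

Run:
```python
from bench import env, monitor, eyes
import cv2,numpy as np,pickle
def p(t):
    s=monitor.sense();print(t,round(s["clock"],2),s["position"].round(4),s["contact_force"].round(2),flush=True);return s
env.hold(.6);p("h");f=eyes.grab_frame("scene")["frame"];env.hold(.6);p("h2")
env.movel([.521,.206,.075],.03);p("up")
env.movel([.521,.206,.16],.12);env.hold(.3);p("clear")
g=eyes.grab_frame("scene")["frame"]
c=lambda f:cv2.resize(cv2.cvtColor(f[100:200,255:355],cv2.COLOR_RGB2BGR),(400,400),interpolation=0)
cv2.imwrite("pics/press.png",np.hstack([c(f),c(g)]))
```

```text
h 8.76 [0.521  0.2061 0.0439] [-7.020e+00 -1.000e-02  1.298e+01]
h2 9.41 [0.521  0.2061 0.0439] [-6.48  0.57 13.26]
up 10.62 [0.5209 0.206  0.0748] [0.36 0.06 0.22]
clear 11.78 [0.5209 0.206  0.1596] [ 0.83 -0.45 -0.52]
```

View pics/press.png

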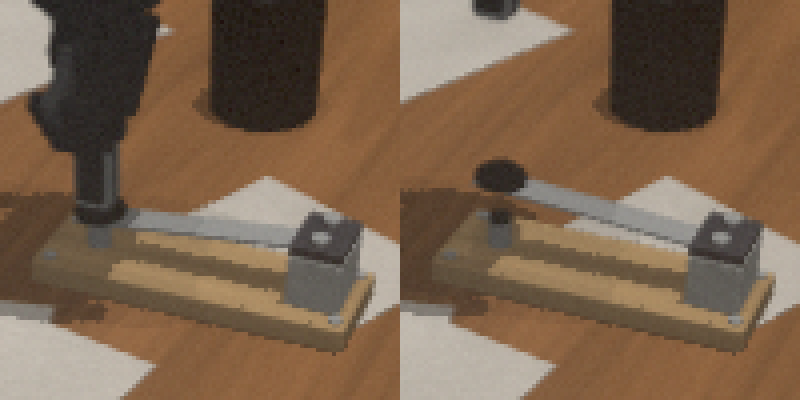

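The left picture shows the pad pressed onto its post, at about (280,153) in the scene image. The right one shows it back up at about (280,144), its rest position, with the gripper clear.

Run:
```python
from bench import job
job.hand_in()
```

```text
the job is handed in; nothing more can be done
```

I pressed the long key, the one on the robot's left, onto its stop, held it there for about 1.3 s, and let it come back up. The job is handed in. The short key was not touched.

- **Spring:** the push grew evenly from 2.4 N at 8 mm of travel to about 6 N at the stop. It rose sharply once the fingertip went below about 46 mm. That matches the values you gave, so I felt no sign that the spring has gone slack.
- **Hold:** I held at about 13 N vertical with about 7 N sideways drag, so about 15 N in total, well under 40 N.
- **Release:** the last picture shows the pad back at its rest position. The tool stopped about 94 mm above it, with the force reading back to about zero, at 11.8 s on the clock.
- **Disagreement:** the two cameras differed by about 5 mm on how far away the pad is (x = 0.520 m from above, 0.525 m from the side). The two-view height read about 8 mm low. I pressed at x = 0.521, y = 0.206, inside the 30 mm pad either way, and the force readings fitted the stated heights.

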